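Seat the freeze-dry stoppers from blank to strong

TASK

The vials in the blue aluminium block have come out of the freeze-dryer with their stoppers standing half out. With a fingertip press each stopper gently straight down until it sits fully home on the glass: the white one (the blank) first, then the yellow, then the red (the strongest), touching none out of its turn and going back to none, so that nothing is carried over to a cleaner vial. Leave the black one untouched and vented for its second drying, lift no vial out of its well, and leave the things round the block where they are.

Things in the scene. Friction and masses are not known exactly. Their poses are not given: they have to be found in the camera images.
- block: Blue anodised vial block, 118 x 184 x 30 mm, standing firm; origin under its centre. 15 wells 18 mm deep on a 33 mm grid, 3 along its x by 5 along its y. Four hold vials, at (x, y) = (-33, -66), (33, -33), (-33, 0), (33, 33) mm in its frame; which vial is where changes. Keep the arm clear of the grey instrument head fixed over the far left of the worktop near x 0.57, y 0.62, 0.2 to 0.6 m up.
- vial_white: Clear glass freeze-drying vial with the white stopper (the blank), loose and upright in its well; 24 mm diameter, 45 mm tall to its glass rim (rim 57 mm above the worktop). Origin at the centre of its underside.
- white_top (a point): Centre of the flat top of the white rubber stopper: a flange 20 mm in diameter and 6 mm thick. About 70 mm above the worktop when it stands fully proud, 63 mm when it is home on the glass. The soft rubber gives under a finger by up to 4 mm (5 N per mm) and springs back.
- stopper_white (a joint): How far the white stopper has been pressed down, in m: 0 fully proud, 0.007 fully home with its flange on the glass rim. Starts between 0 and 0.002. Slides straight down into the vial against about 4 N of friction and stays where it is left; at 0.007 it meets the glass and stops, and the force rises.
- vial_yellow: Clear glass freeze-drying vial with the yellow stopper (the dilute standard), loose and upright in its well; 24 mm diameter, 45 mm tall to its glass rim (rim 57 mm above the worktop). Origin at the centre of its underside.
- yellow_top (a point): Centre of the flat top of the yellow rubber stopper: a flange 20 mm in diameter and 6 mm thick. About 70 mm above the worktop when it stands fully proud, 63 mm when it is home on the glass. The soft rubber gives under a finger by up to 4 mm (5 N per mm) and springs back.
- stopper_yellow (a joint): How far the yellow stopper has been pressed down, in m: 0 fully proud, 0.007 fully home with its flange on the glass rim. Starts between 0 and 0.002. Slides straight down into the vial against about 4 N of friction and stays where it is left; at 0.007 it meets the glass and stops, and the force rises.
- vial_red: Clear glass freeze-drying vial with the red stopper (the strong standard), loose and upright in its well; 24 mm diameter, 45 mm tall to its glass rim (rim 57 mm above the worktop). Origin at the centre of its underside.
- red_top (a point): Centre of the flat top of the red rubber stopper: a flange 20 mm in diameter and 6 mm thick. About 70 mm above the worktop when it stands fully proud, 63 mm when it is home on the glass. The soft rubber gives under a finger by up to 4 mm (5 N per mm) and springs back.
- stopper_red (a joint): How far the red stopper has been pressed down, in m: 0 fully proud, 0.007 fully home with its flange on the glass rim. Starts between 0 and 0.002. Slides straight down into the vial against about 4 N of friction and stays where it is left; at 0.007 it meets the glass and stops, and the force rises.
- vial_black: Clear glass freeze-drying vial with the black stopper (goes back into the dryer), loose and upright in its well; 24 mm diameter, 45 mm tall to its glass rim (rim 57 mm above the worktop). Origin at the centre of its underside.
- black_top (a point): Centre of the flat top of the black rubber stopper: a flange 20 mm in diameter and 6 mm thick. About 70 mm above the worktop when it stands fully proud, 63 mm when it is home on the glass. The soft rubber gives under a finger by up to 4 mm (5 N per mm) and springs back.
- stopper_black (a joint): How far the black stopper has been pressed down, in m: 0 fully proud, 0.007 fully home with its flange on the glass rim. Starts between 0 and 0.002. Slides straight down into the vial against about 4 N of friction and stays where it is left; at 0.007 it meets the glass and stops, and the force rises.
- timer: White lab timer, 58 x 68 x 18 mm, lying loose beside the block; a bystander. Origin under its centre.
- sample_box: Small grey carton, 60 x 90 x 45 mm, standing loose behind the block; a bystander. Origin under its centre.
- tweezers: Steel tweezers, 134 mm long, lying loose beside the block; a bystander. Origin under their centre.
- beaker_50: Small empty glass beaker, 46 mm wide, 58 mm tall, standing loose behind the block; a bystander. Origin under its centre.
There are look-alikes about, which are no part of the job. Leave any orange look-alike of the vial_white alone. What is shaped like the vial_red but orange or purple is not meant.

How it is judged:
By the outcome, as a careful person would: the job done as asked, in the order asked, and still so for the second after the job is handed in, with the robot touching nothing.
It also fails if it takes over 48 s, if anything falls off the work surface, if the arm or the gripper's body presses on something with over 40 N, if the wrist force passes 120 N, or if a joint passes its speed limit or range.

ROBOT

A 7-joint arm with a two-finger parallel gripper is mounted at the origin on a cart in front of the work surface, level with it; the furniture and walls round the work are solid. World frame = base frame: x ahead of the robot, y to its left, z up, the work surface at z = 0. Lengths are in m, angles in rad, forces in N, time in s.
With the tool pointing down it reaches from about 0.425 to 0.925 m from the base axis. Payload 6.8 kg.
Tool frame: the origin (TCP) lies between the finger pads; the fingertips stand 11 mm ahead of it and the grasp point (between the pads) lies 8 mm behind it; z points along the fingers, y is the line along which they close (so a half turn about z gives the same grasp; the last joint's range is limited). The gripper opens to 85 mm and grips with 20 to 120 N. Pads are 22 mm wide; open, the fingers measure 114 mm over their backs; the gripper's body (76 mm by 85 mm) begins 54 mm behind the grasp point. The pads swing forward as they close: fully open they stand 13 mm farther back than shut.
Start: joints at [-1.272, 0.477, 0.022, 1.555, -0.011, 1.109, -0.083], TCP at [0.267, 0.62, 0.21] pointing down, gripper open.
Joint ranges: [-2.96, 2.96], [-0.34, 2.1], [-1.41, 1.46], [0.24, 2.44], [-1.37, 4.51], [0.17, 1.92], [-2.96, 2.96]. Speed limits (rad/s): [2.39, 2.39, 3.14, 3.14, 3.14, 3.14, 3.14].

INTERFACE

Orientations are given as a rotation vector (axis times angle).
In Python, from bench import r gives the robot as it stands.
- The arm moves only by the tool send_rows, never from a script. Its argument "deltas" is a list of rows, each an object of numbers: "dx", "dy", "dz": the shift along the world's x, y, z in mm; "rx", "ry", "rz": the turn, a rotation vector about the world's x, y, z in degrees. A call has 1 to 5 rows; each row is the pose to reach, as a shift and turn from the pose commanded when the call began; what a row does not reach only later rows make up. A row lasts 1/12 s, in which the tool goes at most 41.7 mm and 7.16 degrees, less where a joint would pass 70% of its speed; a pose out of reach is approached as far as the arm can. A call with a gripper value outside its range is refused whole. "jaw" is the finger opening in mm, from 0 to 85.4, set as the call begins (left out, the last holds). The fingers move at their own pace and stop on an object; "newtons" is the grip in N (left out, the last holds). Time passes only in rows, so rows that repeat a pose let the fingers close. It gives the time, the measured TCP pose, the force, the opening and the grip force at its end, in the units of the state.
- r.get_obs(): the state, without advancing time (a new reading comes with each control period).
- r.grab_frame(name): name is "side" or "top"; returns a dict with "frame" (384x512x3 uint8, blue, green, red), "z_map" (384x512 float32, m along the optical axis (not along the pixel's ray), 0 where there is no reading), "vertical_fov" (degrees; the focal length in pixels is half the picture's height over the tangent of half this angle, whatever the lens; pixels are square), "cx", "cy" (the principal point, pixels), "xyz" and "orientation" of the camera in the world. Camera axes: x right, y down, z forward; pixel columns grow to the right and rows downward; lengths in m; the calibration is good to about 2 mm. A picture is of the moment at which its call begins.
- r.hand_in(): hands the job in; it is judged then, once.
The state is a dict: "clock": time; "joints": joint angles; "qvel": joint speeds; "tau": joint torques, N m; "tcp_pos": TCP position; "orientation": TCP orientation; "contact_force": force on the tool from outside, world axes, zero at the start; "moment": the same for the moment, N m; "grip_width": finger opening in m; "gripper_force": force on a finger pad.
Only numpy, scipy, OpenCV 4.12 (cv2) and the standard library are available. Lean on these libraries where they do the work, as an engineer would, in place of code of your own. Each camera call takes 0.05 s, during which the arm holds its last target. There are 200 camera calls.

## Working session

There is one attempt and no reset: what is moved stays moved. The work goes in short steps, Python scripts to look and compute and a tool call to move; the robot and the scene stay as the last step left them, time stands still between calls to the robot, and variables do not carry over. Pictures are saved under pics/ and viewed, at most 10 in all, crops included, and the job is handed in when it is done.

Besides the shell and the picture viewer there is one more tool, called after ">>>" as name(argument=value, ...), one argument or row to a line, values as JSON. send_rows: Moves the arm, as the interface text tells. Its arguments: {"type":"object","properties":{"deltas":{"type":"array","items":{"type":"object","properties":{"dx":{"type":"number"},"dy":{"type":"number"},"dz":{"type":"number"},"rx":{"type":"number"},"ry":{"type":"number"},"rz":{"type":"number"}}}},"jaw":{"type":"number"},"newtons":{"type":"number"}},"required":["deltas"]}

```bash
mkdir -p pics; cat > h.py <<'E'
import numpy as np, cv2, pickle
from scipy.spatial.transform import Rotation as R
from bench import r
def grab(n):
    g=r.grab_frame(n); pickle.dump(g,open(n+'.pkl','wb')); return g
def pts(g):
    h,w=g['z_map'].shape; f=h/2/np.tan(np.radians(g['vertical_fov'])/2)
    u,v=np.meshgrid(np.arange(w),np.arange(h)); z=g['z_map']
    c=np.dstack([(u-g['cx'])/f*z,(v-g['cy'])/f*z,z])
    o=np.array(g['orientation']); M=(R.from_rotvec(o) if o.size==3 else R.from_matrix(o)).as_matrix()
    return c@M.T+np.array(g['xyz'])
E
python3 - <<'E'
from h import *
for n in('top','side'):
    g=grab(n); cv2.imwrite(f'pics/{n}0.png',cv2.resize(g['frame'],(768,576),interpolation=cv2.INTER_CUBIC)); print(n,g['xyz'],g['orientation'],g['vertical_fov'],g['cx'],g['cy'])
print(r.get_obs())
E
```

```text
top [ 0.412786   -0.04238596  0.91728694] [-2.12118694  2.10524533 -0.15086672] 51.963976503290944 250.8619650003391 195.2942582433754
side [ 0.19870968 -0.61176667  0.58675186] [-2.11887677  0.64940017 -0.30568931] 43.225509510962695 257.6995956124772 198.97252977443387
{'clock': 0.1, 'joints': array([-1.27209243,  0.47777621,  0.02233693,  1.5563269 , -0.0114825 ,
        1.10929581, -0.08309118]), 'qvel': array([ 0.0008362 , -0.00029403, -0.0002508 , -0.00250059, -0.00130675,
        0.00018981, -0.0002212 ]), 'tau': array([ 4.72494125e-03, -5.97758102e+01,  1.61397625e+00, -2.81952918e+01,
        1.29076393e-02,  5.03172589e-03, -8.23435357e-06]), 'tcp_pos': array([0.26687349, 0.61939391, 0.2087943 ]), 'orientation': array([-6.34502938e-01, -3.07664133e+00,  2.61616327e-03]), 'contact_force': array([-0.07956587,  0.47736412,  0.07741972]), 'moment': array([ 0.00964412, -0.01370831, -0.01585041]), 'gripper_force': 0.0, 'grip_width': 0.08515227417433564}
```

View pics/top0.png

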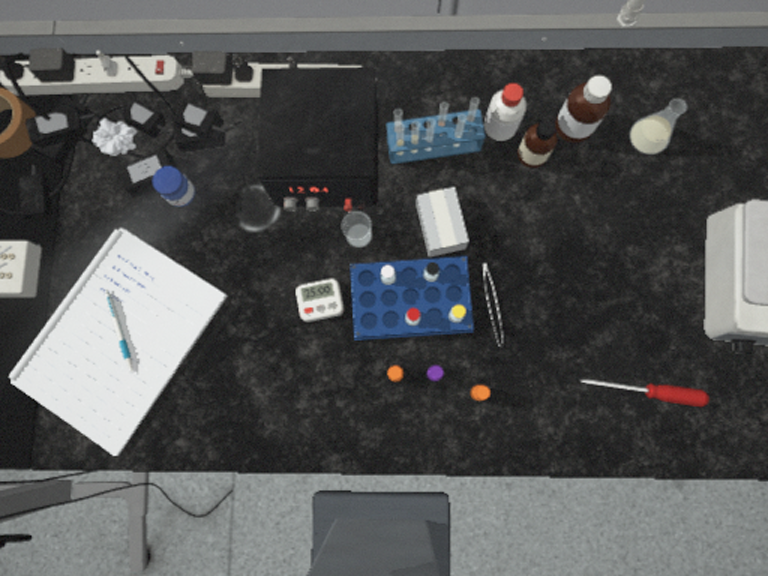

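View pics/side0.png

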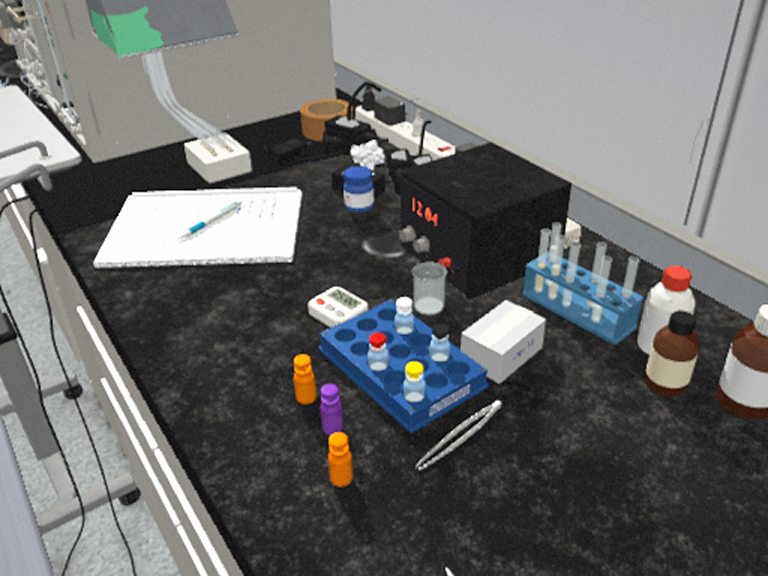

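The top view (1.5x scale) shows white at (388,271), black (432,270), yellow (458,313) and red (413,316), all in the block. The orange and purple look-alikes stand outside it, and the side view agrees. Next I measure the stopper tops.

```bash
python3 - <<'E'
from h import *
seed={'top':dict(white=(388,271),black=(432,270),yellow=(458,313),red=(413,316)),
'side':dict(white=(404,303),black=(440,336),yellow=(414,371),red=(377,341))}
T={}
for n in seed:
    g=pickle.load(open(n+'.pkl','rb')); P=pts(g); im=g['frame'].astype(int)
    for k,(a,b) in seed[n].items():
        a/=1.5;b/=1.5; v0,u0=int(b),int(a)
        W=P[v0-9:v0+10,u0-9:u0+10].reshape(-1,3)
        m=(W[:,2]>.063)&(W[:,2]<.076); Q=W[m]
        print(n,k,m.sum(),'med',Q.mean(0).round(4),'rng',Q.min(0).round(4),Q.max(0).round(4), 'mid',((Q.min(0)+Q.max(0))/2).round(4))
        if n=='top':T[k]=np.append(((Q.min(0)+Q.max(0))/2)[:2],Q[:,2].mean())
    # block top face
    hsv=cv2.cvtColor(g['frame'],cv2.COLOR_BGR2HSV)
    m=(hsv[...,0]>100)&(hsv[...,0]<125)&(hsv[...,1]>120)&(abs(P[...,2]-.03)<.005)
    m[:150]=0
    q=P[m][:,:2]; q=q[(q[:,1]<.2)&(q[:,1]>-.25)]
    (c,s,a)=cv2.minAreaRect((q*1000).astype(np.float32)); print(n,'block',c,s,a)
    # table height & obstacles
    print('z med blk',np.median(P[m][:,2]))
L=dict(white=None)
wells=np.array([(-33,-66),(33,-33),(-33,0),(33,33)])/1000
import itertools
ks=list(T); D=np.array([T[k][:2] for k in ks])
best=[]
for p in itertools.permutations(range(4)):
    A=wells[list(p)]; a=A-A.mean(0); d=D-D.mean(0)
    th=np.arctan2((a[:,0]*d[:,1]-a[:,1]*d[:,0]).sum(),(a*d).sum()); c,s=np.cos(th),np.sin(th)
    M=np.array([[c,-s],[s,c]]); f=a@M.T+D.mean(0); best.append((np.abs(f-D).max(),np.degrees(th),p,f,D.mean(0)-M@A.mean(0)))
best.sort(key=lambda x:x[0])
for b in best[:2]: print(b)
print(ks)
g=pickle.load(open('top.pkl','rb')); P=pts(g)
for nm,(u,v) in dict(timer=(319,310),beaker=(357,230),box=(442,220),tw1=(486,266),tw2=(502,344),o1=(395,373),pur=(435,373),o2=(480,393),bench=(540,300)).items(): print(nm,P[int(v/1.5),int(u/1.5)].round(3))
E
```

```text
top white 58 med [ 0.5969 -0.0268  0.0683] rng [ 0.5881 -0.0365  0.0646] [ 0.6058 -0.0189  0.0719] mid [ 0.597  -0.0277  0.0682]
top black 55 med [ 0.6019 -0.0929  0.067 ] rng [ 0.593  -0.1005  0.0634] [ 0.6108 -0.085   0.0708] mid [ 0.6019 -0.0927  0.0671]
top yellow 63 med [ 0.5388 -0.1304  0.0676] rng [ 0.5302 -0.1391  0.0651] [ 0.5482 -0.1215  0.0702] mid [ 0.5392 -0.1303  0.0677]
top red 59 med [ 0.5336 -0.0648  0.0671] rng [ 0.5253 -0.0738  0.0645] [ 0.5432 -0.0564  0.0704] mid [ 0.5343 -0.0651  0.0674]
top block (567.0924072265625, -62.36772155761719) (113.15469360351562, 178.84873962402344) 4.41858434677124
z med blk 0.02951954802084844
side white 74 med [ 0.5973 -0.0293  0.0679] rng [ 0.5889 -0.0377  0.0635] [ 0.6088 -0.0186  0.0712] mid [ 0.5988 -0.0281  0.0674]
side black 73 med [ 0.6023 -0.0946  0.0669] rng [ 0.594  -0.1027  0.0631] [ 0.6119 -0.0853  0.0691] mid [ 0.603  -0.094   0.0661]
side yellow 95 med [ 0.5392 -0.1327  0.0674] rng [ 0.5308 -0.1407  0.0632] [ 0.5495 -0.1222  0.0701] mid [ 0.5401 -0.1315  0.0667]
side red 76 med [ 0.5342 -0.0668  0.067 ] rng [ 0.525  -
[... 311 characters left out ...]
6904, -0.02710857],
       [ 0.602241  , -0.09292103],
       [ 0.53891453, -0.13079923],
       [ 0.53394256, -0.06498677]]), array([ 0.56933477, -0.09540701]))
(np.float64(0.0005789342580535678), np.float64(4.320345390723554), (3, 1, 0, 2), array([[ 0.59726904, -0.02710857],
       [ 0.602241  , -0.09292103],
       [ 0.53891453, -0.13079923],
       [ 0.53394256, -0.06498677]]), array([ 0.56684879, -0.06250079]))
['white', 'black', 'yellow', 'red']
timer [0.548 0.079 0.016]
beaker [ 0.681  0.022 -0.002]
box [ 0.684 -0.109  0.044]
tw1 [ 0.622 -0.183 -0.   ]
tw2 [ 0.498 -0.204 -0.003]
o1 [ 0.45  -0.039  0.061]
pur [ 0.451 -0.098  0.058]
o2 [ 0.422 -0.162  0.058]
bench [ 0.567 -0.266 -0.001]
```

Tops found and they match the well pattern to 0.6 mm, at about 67–68 mm high: white (597,-28), yellow (539,-131), red (534,-66), black (602,-94) mm. I'll shut the jaw and swing over to white, away from the instrument head.

>>> send_rows(
  deltas=[
    {"dx":10,"dy":-20},
    {"dx":25,"dy":-50},
    {"dx":42,"dy":-84},
    {"dx":60,"dy":-120},
    {"dx":78,"dy":-156},
  ],
  jaw=0,
  newtons=20,
)

```text
$.deltas[0]: bad value
```

>>> send_rows(
  deltas=[
    {"dx":18,"dy":-36},
    {"dx":36,"dy":-72},
    {"dx":54,"dy":-108},
    {"dx":72,"dy":-144},
    {"dx":90,"dy":-180},
  ],
)

```text
$.deltas[0]: bad value
```

>>> send_rows(
  deltas=[
    {"dx":18,"dy":-36},
    {"dx":36,"dy":-72},
    {"dx":54,"dy":-108},
    {"dx":72,"dy":-144},
    {"dx":90,"dy":-180},
  ],
)

```text
$.deltas[0]: bad value
```

>>> send_rows(
  deltas=[
    {"dx":10,"dy":-20,"dz":0,"rx":0,"ry":0,"rz":0},
    {"dx":25,"dy":-50,"dz":0,"rx":0,"ry":0,"rz":0},
    {"dx":42,"dy":-84,"dz":0,"rx":0,"ry":0,"rz":0},
    {"dx":60,"dy":-120,"dz":0,"rx":0,"ry":0,"rz":0},
    {"dx":78,"dy":-156,"dz":0,"rx":0,"ry":0,"rz":0},
  ],
  jaw=0,
  newtons=20,
)

```text
clock: 0.52
tcp_pos: [0.3453, 0.4621, 0.2092]
orientation: [-0.633, -3.077, 0.001]
contact_force: [0.9, -0.2, -0.1]
grip_width: 0.0253
gripper_force: 0.0
```

>>> send_rows(
  deltas=[
    {"dx":18,"dy":-36,"dz":0,"rx":0,"ry":0,"rz":0},
    {"dx":36,"dy":-72,"dz":0,"rx":0,"ry":0,"rz":0},
    {"dx":54,"dy":-108,"dz":0,"rx":0,"ry":0,"rz":0},
    {"dx":72,"dy":-144,"dz":0,"rx":0,"ry":0,"rz":0},
    {"dx":90,"dy":-180,"dz":0,"rx":0,"ry":0,"rz":0},
  ],
)

```text
clock: 0.93
tcp_pos: [0.4353, 0.2818, 0.2095]
orientation: [-0.634, -3.077, 0.0]
contact_force: [0.4, -0.3, -0.2]
grip_width: 0.0002
gripper_force: 0.0
```

>>> send_rows(
  deltas=[
    {"dx":18,"dy":-36,"dz":0,"rx":0,"ry":0,"rz":0},
    {"dx":36,"dy":-72,"dz":0,"rx":0,"ry":0,"rz":0},
    {"dx":54,"dy":-108,"dz":0,"rx":0,"ry":0,"rz":0},
    {"dx":72,"dy":-144,"dz":0,"rx":0,"ry":0,"rz":0},
    {"dx":90,"dy":-180,"dz":0,"rx":0,"ry":0,"rz":0},
  ],
)

```text
clock: 1.35
tcp_pos: [0.5253, 0.102, 0.2096]
orientation: [-0.634, -3.077, -0.0]
contact_force: [0.3, 0.2, -0.2]
grip_width: 0.0002
gripper_force: 0.0
```

>>> send_rows(
  deltas=[
    {"dx":18,"dy":-33,"dz":0,"rx":0,"ry":0,"rz":0},
    {"dx":36,"dy":-66,"dz":-5,"rx":0,"ry":0,"rz":0},
    {"dx":54,"dy":-98,"dz":-20,"rx":0,"ry":0,"rz":0},
    {"dx":72,"dy":-130,"dz":-40,"rx":0,"ry":0,"rz":0},
    {"dx":72,"dy":-130,"dz":-60,"rx":0,"ry":0,"rz":0},
  ],
)

```text
clock: 1.77
tcp_pos: [0.5998, -0.0351, 0.1497]
orientation: [0.648, 3.069, -0.006]
contact_force: [-0.2, -0.4, -0.3]
grip_width: -0.0
gripper_force: 0.0
```

>>> send_rows(
  deltas=[
    {"dx":0,"dy":0,"dz":-20,"rx":0,"ry":0,"rz":0},
    {"dx":0,"dy":0,"dz":-35,"rx":0,"ry":0,"rz":0},
    {"dx":0,"dy":0,"dz":-45,"rx":0,"ry":0,"rz":0},
    {"dx":0,"dy":0,"dz":-45,"rx":0,"ry":0,"rz":0},
  ],
)

```text
clock: 2.1
tcp_pos: [0.5953, -0.026, 0.1023]
orientation: [-0.633, -3.073, 0.002]
contact_force: [-0.8, -0.1, -0.2]
grip_width: 0.0
gripper_force: 0.0
```

```bash
python3 - <<'E'
from h import *
print(r.get_obs()['tcp_pos'],r.get_obs()['contact_force'])
o=[]
for n in('top','side'):
    g=grab(n); f=g['frame']; c=f[130:250,190:350] if n=='top' else f[130:290,200:360]
    o.append(cv2.resize(c,None,fx=400/c.shape[1],fy=400/c.shape[1],interpolation=cv2.INTER_CUBIC))
h=max(a.shape[0] for a in o)
cv2.imwrite('pics/w1.png',np.hstack([cv2.copyMakeBorder(a,0,h-a.shape[0],0,0,cv2.BORDER_CONSTANT) for a in o]))
E
```

```text
[ 0.59526618 -0.02596406  0.10229811] [-0.77269391 -0.06797233 -0.16344296]
```

View pics/w1.png

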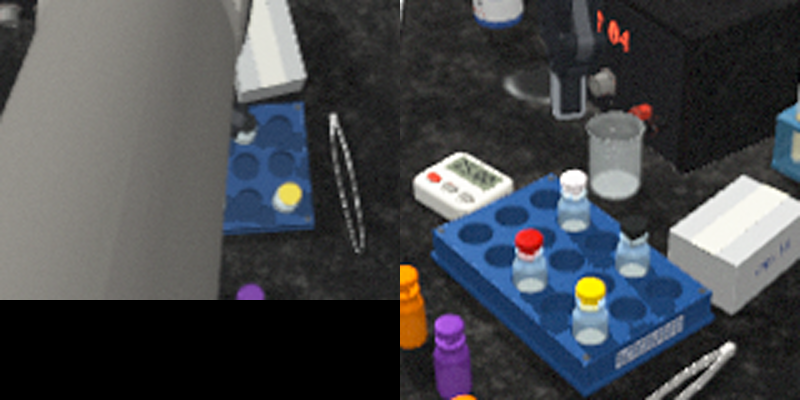

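The left crop (top) has the arm hiding white; the right crop (side) shows the shut fingertip at crop (568,118), above white at (573,185). The gap looks larger than the 23 mm I expect, so I'll measure the tip from the depth.

```bash
python3 - <<'E'
from h import *
o=r.get_obs();print(o['tcp_pos'],o['qvel'].round(3))
for new in (0,1):
    g=grab('side') if new else pickle.load(open('side.pkl','rb'))
    P=pts(g)
    q=P[130:200,250:300].reshape(-1,3)
    q=q[(abs(q[:,0]-.597)<.03)&(abs(q[:,1]+.028)<.03)]
    for lo,hi in((.055,.075),(.075,.14)):
        s=q[(q[:,2]>lo)&(q[:,2]<hi)]; print(len(s), s.min(0).round(4), s.max(0).round(4), s.mean(0).round(4)) if len(s) else print(0)
    v,u=130,200+168//2.5
    for vv in range(160,215,3): print(vv, P[vv,int(200+169/2.5)].round(3), end=' ')
    print()
E
```

```text
[ 0.59712026 -0.02594301  0.1048936 ] [-0.004 -0.019  0.006 -0.015  0.001  0.001 -0.001]
16 [ 0.5932 -0.0292  0.0682] [ 0.6075 -0.0195  0.0713] [ 0.6013 -0.0238  0.0694]
80 [ 0.5815 -0.0414  0.1243] [ 0.6035 -0.0185  0.14  ] [ 0.5902 -0.0328  0.1338]
160 [ 0.578 -0.053  0.174] 163 [ 0.589 -0.036  0.156] 166 [ 0.588 -0.038  0.151] 169 [ 0.588 -0.037  0.145] 172 [ 0.589 -0.037  0.138] 175 [ 0.592 -0.032  0.128] 178 [0.694 0.119 0.001] 181 [ 0.689  0.111 -0.   ] 184 [ 0.683  0.102 -0.001] 187 [0.675 0.092 0.   ] 190 [ 0.669  0.083 -0.   ] 193 [0.662 0.072 0.002] 196 [0.657 0.065 0.   ] 199 [ 0.598 -0.023  0.069] 202 [ 0.592 -0.031  0.07 ] 205 [ 0.592 -0.031  0.064] 208 [ 0.592 -0.031  0.057] 211 [ 0.592 -0.031  0.049] 214 [ 0.59  -0.033  0.045] 
16 [ 0.594  -0.0293  0.0674] [ 0.6082 -0.0176  0.0702] [ 0.6017 -0.0232  0.0689]
71 [ 0.5837 -0.0405  0.1265] [ 0.6037 -0.0139  0.1399] [ 0.5908 -0.0322  0.1343]
160 [ 0.59  -0.035  0.161] 163 [ 0.59  -0.035  0.155] 166 [ 0.589 -0.037  0.151] 169 [ 0.588 -0.038  0.145] 172 [ 0.588 -0.037  0.139] 175 [ 0.593 -0.031  0.127] 178 [ 0.695  0.121 -0.   ] 181 [0.688 0.11  0.001] 184 [0.682 0.101 0.001] 187 [0.676 0.092 0.   ] 190 [0.668 0.081 0.001] 193 [ 0.664  0.075 -0.001] 196 [ 0.658  0.067 -0.002] 199 [ 0.598 -0.022  0.069] 202 [ 0.592 -0.031  0.07 ] 205 [ 0.592 -0.031  0.064] 208 [ 0.591 -0.032  0.058] 211 [ 0.592 -0.03   0.049] 214 [ 0.589 -0.036  0.047]
```

XY is right, and the visible tip (z≈0.126) is higher than the nominal tip. I'll go down guardedly and let the force find contact.

>>> send_rows(
  deltas=[
    {"dx":0,"dy":-1,"dz":-8,"rx":0,"ry":0,"rz":0},
    {"dx":0,"dy":-1,"dz":-16,"rx":0,"ry":0,"rz":0},
    {"dx":0,"dy":-1,"dz":-22,"rx":0,"ry":0,"rz":0},
    {"dx":0,"dy":-1,"dz":-22,"rx":0,"ry":0,"rz":0},
    {"dx":0,"dy":-1,"dz":-22,"rx":0,"ry":0,"rz":0},
  ],
)

```text
clock: 2.67
tcp_pos: [0.5967, -0.0271, 0.0822]
orientation: [-0.634, -3.076, 0.0]
contact_force: [0.2, 0.0, -0.0]
grip_width: 0.0004
gripper_force: 0.0
```

```bash
python3 - <<'E'
from h import *
o=r.get_obs();print(o['tcp_pos'],o['contact_force'])
g=grab('side'); c=g['frame'][130:250,210:370]
cv2.imwrite('pics/w2.png',cv2.resize(c,(800,600),interpolation=cv2.INTER_CUBIC))
P=pts(g); q=P[130:210,250:300].reshape(-1,3)
q=q[(abs(q[:,0]-.597)<.03)&(abs(q[:,1]+.028)<.03)&(q[:,2]>.07)&(q[:,2]<.13)]
print(np.histogram(q[:,2],np.arange(.07,.131,.005)))
E
```

```text
[ 0.596655   -0.02705761  0.0821765 ] [ 0.24250786  0.03781653 -0.00196998]
(array([ 2,  0,  0,  0,  0,  0,  7, 18, 28, 35, 31, 31]), array([0.07 , 0.075, 0.08 , 0.085, 0.09 , 0.095, 0.1  , 0.105, 0.11 ,
       0.115, 0.12 , 0.125, 0.13 ]))
```

View pics/w2.png

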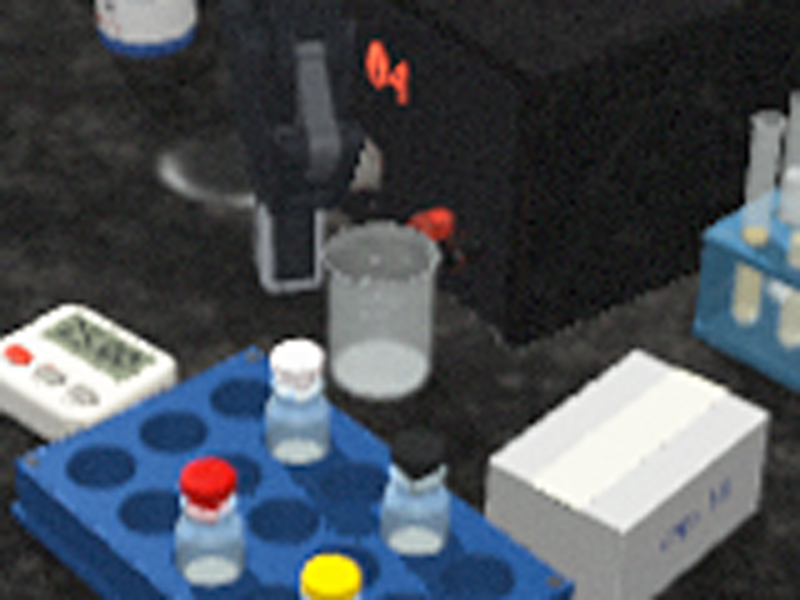

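The shut fingertip's lower edge is at crop (291,290), above and in line with white at (297,358), with clear air between them. I'll check the lateral alignment by projection.

```bash
python3 - <<'E'
from h import *
g=pickle.load(open('side.pkl','rb')); M=R.from_rotvec(g['orientation']).as_matrix()
f=192/np.tan(np.radians(g['vertical_fov'])/2)
for p in [(.5967,-.0271,.103),(.5967,-.0271,.071),(.597,-.0275,.0685),(.6,-.03,.103)]:
    c=M.T@(np.array(p)-g['xyz']); u=np.array([f*c[0]/c[2]+g['cx'],f*c[1]/c[2]+g['cy']]); print(p,u.round(1),((u-[210,130])*5).round())
E
```

```text
(0.5967, -0.0271, 0.103) [267.8 185. ] [289. 275.]
(0.5967, -0.0271, 0.071) [267.9 199.6] [290. 348.]
(0.597, -0.0275, 0.0685) [268.2 200.8] [291. 354.]
(0.6, -0.03, 0.103) [270.3 185.1] [301. 276.]
```

>>> send_rows(
  deltas=[
    {"dx":0,"dy":0,"dz":-1,"rx":0,"ry":0,"rz":0},
    {"dx":0,"dy":0,"dz":-2,"rx":0,"ry":0,"rz":0},
    {"dx":0,"dy":0,"dz":-3,"rx":0,"ry":0,"rz":0},
    {"dx":0,"dy":0,"dz":-3,"rx":0,"ry":0,"rz":0},
  ],
)

```text
clock: 3.05
tcp_pos: [0.597, -0.027, 0.0796]
orientation: [-0.635, -3.077, -0.0]
contact_force: [-0.6, -0.4, -0.2]
grip_width: 0.0
gripper_force: 0.0
```

>>> send_rows(
  deltas=[
    {"dx":1,"dy":-1,"dz":-1,"rx":0,"ry":0,"rz":0},
    {"dx":1,"dy":-1,"dz":-2,"rx":0,"ry":0,"rz":0},
    {"dx":1,"dy":-1,"dz":-3,"rx":0,"ry":0,"rz":0},
    {"dx":1,"dy":-1,"dz":-3,"rx":0,"ry":0,"rz":0},
  ],
)

```text
clock: 3.38
tcp_pos: [0.5979, -0.0281, 0.0764]
orientation: [-0.635, -3.076, 0.0]
contact_force: [0.7, 0.1, -0.3]
grip_width: -0.0002
gripper_force: 0.0
```

>>> send_rows(
  deltas=[
    {"dx":0,"dy":0,"dz":-1,"rx":0,"ry":0,"rz":0},
    {"dx":0,"dy":0,"dz":-2,"rx":0,"ry":0,"rz":0},
    {"dx":0,"dy":0,"dz":-2,"rx":0,"ry":0,"rz":0},
  ],
)

```text
clock: 3.63
tcp_pos: [0.5979, -0.0281, 0.0745]
orientation: [-0.635, -3.077, 0.0]
contact_force: [-0.4, 0.3, 0.3]
grip_width: -0.0001
gripper_force: 0.0
```

```bash
cat >> h.py <<'E'
def gap(cx,cy):
    g=grab('side'); P=pts(g); q=P.reshape(-1,3)
    q=q[(abs(q[:,0]-cx)<.02)&(abs(q[:,1]-cy)<.02)&(q[:,2]>.04)&(q[:,2]<.13)]
    e=np.arange(.04,.1301,.003); print(dict(zip((e[:-1]*1000).round().astype(int).tolist(),np.histogram(q[:,2],e)[0].tolist())))
    o=r.get_obs(); print(o['clock'],o['tcp_pos'],o['contact_force']); return g
E
python3 -c "
from h import *
gap(.598,-.028)"
```

```text
{40: 17, 43: 17, 46: 33, 49: 13, 52: 6, 55: 28, 58: 10, 61: 4, 64: 16, 67: 49, 70: 5, 73: 0, 76: 0, 79: 0, 82: 0, 85: 0, 88: 0, 91: 0, 94: 6, 97: 10, 100: 7, 103: 15, 106: 18, 109: 21, 112: 13, 115: 20, 118: 21, 121: 21, 124: 16, 127: 13}
3.6833 [ 0.59796395 -0.0280481   0.07455455] [ 0.49916974 -0.48045462 -0.01681137]
```

The depth shows the tip at z≈0.095 and the stopper still at 0.069, so the real tip is about 20 mm above the TCP. That leaves a gap of about 26 mm, and I'll keep descending.

>>> send_rows(
  deltas=[
    {"dx":0,"dy":0,"dz":-6,"rx":0,"ry":0,"rz":0},
    {"dx":0,"dy":0,"dz":-12,"rx":0,"ry":0,"rz":0},
    {"dx":0,"dy":0,"dz":-16,"rx":0,"ry":0,"rz":0},
    {"dx":0,"dy":0,"dz":-18,"rx":0,"ry":0,"rz":0},
    {"dx":0,"dy":0,"dz":-18,"rx":0,"ry":0,"rz":0},
  ],
)

```text
clock: 4.1
tcp_pos: [0.5975, -0.0281, 0.0558]
orientation: [-0.634, -3.075, 0.001]
contact_force: [-0.2, 0.8, 0.0]
grip_width: -0.0002
gripper_force: 0.0
```

```bash
python3 -c "
from h import *
g=gap(.598,-.028); cv2.imwrite('pics/w3.png',cv2.resize(g['frame'][150:240,230:350],(800,600),interpolation=cv2.INTER_CUBIC))"
```

```text
{40: 17, 43: 24, 46: 29, 49: 11, 52: 7, 55: 29, 58: 8, 61: 4, 64: 18, 67: 40, 70: 1, 73: 0, 76: 8, 79: 7, 82: 9, 85: 17, 88: 19, 91: 15, 94: 18, 97: 19, 100: 18, 103: 18, 106: 19, 109: 12, 112: 3, 115: 2, 118: 1, 121: 7, 124: 6, 127: 3}
4.15 [ 0.59777684 -0.02808335  0.05623711] [0.15694477 0.06096787 0.11880372]
```

View pics/w3.png

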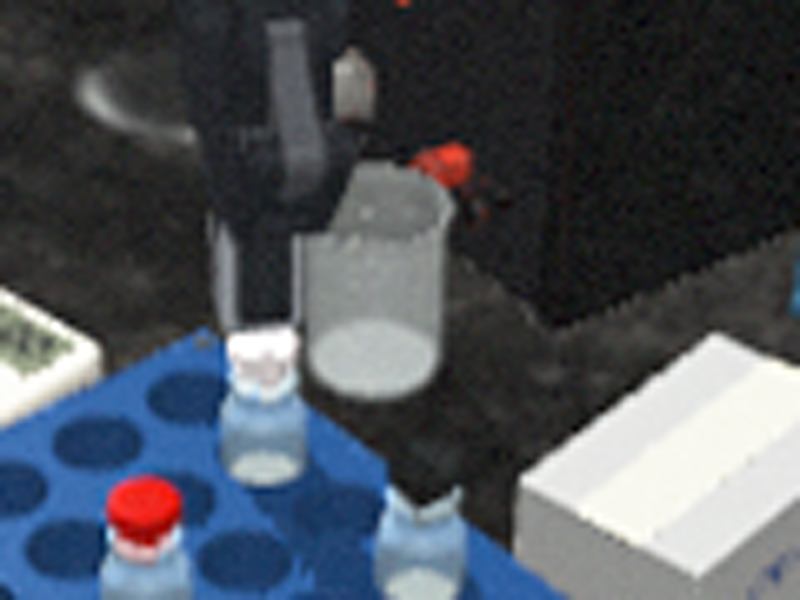

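The tip is just above white (crop (258,325) against (263,345)), centred, with a gap of about 7 mm. I'll press in small steps from here.

>>> send_rows(
  deltas=[
    {"dx":1,"dy":0,"dz":-2,"rx":0,"ry":0,"rz":0},
    {"dx":1,"dy":0,"dz":-4,"rx":0,"ry":0,"rz":0},
    {"dx":1,"dy":0,"dz":-5,"rx":0,"ry":0,"rz":0},
    {"dx":1,"dy":0,"dz":-5,"rx":0,"ry":0,"rz":0},
  ],
)

```text
clock: 4.48
tcp_pos: [0.599, -0.028, 0.0515]
orientation: [-0.635, -3.077, 0.0]
contact_force: [-0.7, -0.6, 0.1]
grip_width: 0.0001
gripper_force: 0.0
```

>>> send_rows(
  deltas=[
    {"dx":0,"dy":0,"dz":-1,"rx":0,"ry":0,"rz":0},
    {"dx":0,"dy":0,"dz":-2,"rx":0,"ry":0,"rz":0},
    {"dx":0,"dy":0,"dz":-2,"rx":0,"ry":0,"rz":0},
  ],
)

```text
clock: 4.73
tcp_pos: [0.599, -0.028, 0.0495]
orientation: [-0.635, -3.077, 0.0]
contact_force: [0.6, 0.6, 0.1]
grip_width: 0.0001
gripper_force: 0.0
```

>>> send_rows(
  deltas=[
    {"dx":0,"dy":0,"dz":-1,"rx":0,"ry":0,"rz":0},
    {"dx":0,"dy":0,"dz":-2,"rx":0,"ry":0,"rz":0},
    {"dx":0,"dy":0,"dz":-2,"rx":0,"ry":0,"rz":0},
  ],
)

```text
clock: 4.98
tcp_pos: [0.599, -0.0281, 0.0475]
orientation: [-0.635, -3.077, 0.0]
contact_force: [0.6, 0.2, 0.2]
grip_width: 0.0006
gripper_force: 0.0
```

>>> send_rows(
  deltas=[
    {"dx":0,"dy":0,"dz":-1,"rx":0,"ry":0,"rz":0},
    {"dx":0,"dy":0,"dz":-2,"rx":0,"ry":0,"rz":0},
    {"dx":0,"dy":0,"dz":-2,"rx":0,"ry":0,"rz":0},
  ],
)

```text
clock: 5.23
tcp_pos: [0.5992, -0.0281, 0.0459]
orientation: [0.635, 3.077, 0.0]
contact_force: [-0.7, 0.6, 3.8]
grip_width: 0.0
gripper_force: 1.7
```

>>> send_rows(
  deltas=[
    {"dx":0,"dy":0,"dz":-1,"rx":0,"ry":0,"rz":0},
    {"dx":0,"dy":0,"dz":-2,"rx":0,"ry":0,"rz":0},
    {"dx":0,"dy":0,"dz":-2,"rx":0,"ry":0,"rz":0},
  ],
)

```text
clock: 5.48
tcp_pos: [0.5992, -0.0281, 0.0437]
orientation: [0.635, 3.077, 0.0]
contact_force: [-0.5, 0.5, 2.7]
grip_width: -0.0001
gripper_force: 1.8
```

```bash
python3 -c "
from h import *
g=gap(.598,-.028)"
```

```text
{40: 17, 43: 22, 46: 29, 49: 14, 52: 7, 55: 27, 58: 3, 61: 11, 64: 14, 67: 7, 70: 8, 73: 13, 76: 19, 79: 21, 82: 17, 85: 16, 88: 23, 91: 19, 94: 20, 97: 9, 100: 0, 103: 2, 106: 4, 109: 8, 112: 4, 115: 3, 118: 4, 121: 3, 124: 5, 127: 7}
5.5333 [ 0.59915267 -0.02805819  0.0436911 ] [-0.45083385  0.09986614  4.29937228]
```

Contact came at TCP z≈0.0465 and the stopper is sliding at about 4 N. I'll go on until the force rises.

>>> send_rows(
  deltas=[
    {"dx":0,"dy":0,"dz":-1,"rx":0,"ry":0,"rz":0},
    {"dx":0,"dy":0,"dz":-2,"rx":0,"ry":0,"rz":0},
    {"dx":0,"dy":0,"dz":-2,"rx":0,"ry":0,"rz":0},
  ],
)

```text
clock: 5.78
tcp_pos: [0.5991, -0.0281, 0.0416]
orientation: [0.635, 3.077, 0.0]
contact_force: [0.1, -0.2, 3.1]
grip_width: -0.0001
gripper_force: 1.7
```

>>> send_rows(
  deltas=[
    {"dx":0,"dy":0,"dz":-1,"rx":0,"ry":0,"rz":0},
    {"dx":0,"dy":0,"dz":-1,"rx":0,"ry":0,"rz":0},
  ],
)

```text
clock: 5.95
tcp_pos: [0.5991, -0.0281, 0.0405]
orientation: [-0.635, -3.077, 0.0]
contact_force: [-1.2, 0.4, 4.4]
grip_width: 0.0001
gripper_force: 1.7
```

>>> send_rows(
  deltas=[
    {"dx":0,"dy":0,"dz":-0.5,"rx":0,"ry":0,"rz":0},
    {"dx":0,"dy":0,"dz":-1,"rx":0,"ry":0,"rz":0},
    {"dx":0,"dy":0,"dz":-1,"rx":0,"ry":0,"rz":0},
  ],
)

```text
clock: 6.2
tcp_pos: [0.5992, -0.0281, 0.0399]
orientation: [0.635, 3.077, 0.0]
contact_force: [-2.1, 0.3, 5.9]
grip_width: -0.0002
gripper_force: 3.1
```

>>> send_rows(
  deltas=[
    {"dx":0,"dy":0,"dz":-0.5,"rx":0,"ry":0,"rz":0},
    {"dx":0,"dy":0,"dz":-1,"rx":0,"ry":0,"rz":0},
    {"dx":0,"dy":0,"dz":-1,"rx":0,"ry":0,"rz":0},
  ],
)

```text
clock: 6.45
tcp_pos: [0.5994, -0.0281, 0.0393]
orientation: [0.635, 3.076, 0.0]
contact_force: [-1.7, -0.1, 8.5]
grip_width: 0.0002
gripper_force: 4.6
```

>>> send_rows(
  deltas=[
    {"dx":0,"dy":0,"dz":-0.5,"rx":0,"ry":0,"rz":0},
    {"dx":0,"dy":0,"dz":-0.5,"rx":0,"ry":0,"rz":0},
  ],
)

```text
clock: 6.62
tcp_pos: [0.5994, -0.0281, 0.0389]
orientation: [0.635, 3.076, 0.001]
contact_force: [-1.7, 0.4, 11.2]
grip_width: -0.0004
gripper_force: 5.3
```

>>> send_rows(
  deltas=[
    {"dx":0,"dy":0,"dz":2,"rx":0,"ry":0,"rz":0},
    {"dx":0,"dy":0,"dz":5,"rx":0,"ry":0,"rz":0},
    {"dx":0,"dy":0,"dz":15,"rx":0,"ry":0,"rz":0},
    {"dx":0,"dy":0,"dz":30,"rx":0,"ry":0,"rz":0},
    {"dx":0,"dy":0,"dz":50,"rx":0,"ry":0,"rz":0},
  ],
)

```text
clock: 7.03
tcp_pos: [0.5977, -0.0281, 0.0877]
orientation: [-0.634, -3.074, 0.001]
contact_force: [0.6, -0.0, -0.7]
grip_width: 0.0001
gripper_force: 0.0
```

>>> send_rows(
  deltas=[
    {"dx":-14,"dy":-24,"dz":10,"rx":0,"ry":0,"rz":0},
    {"dx":-28,"dy":-50,"dz":10,"rx":0,"ry":0,"rz":0},
    {"dx":-44,"dy":-78,"dz":10,"rx":0,"ry":0,"rz":0},
    {"dx":-59,"dy":-103,"dz":10,"rx":0,"ry":0,"rz":0},
    {"dx":-59,"dy":-103,"dz":10,"rx":0,"ry":0,"rz":0},
  ],
)

```text
clock: 7.45
tcp_pos: [0.5361, -0.1378, 0.0987]
orientation: [-0.648, -3.073, 0.005]
contact_force: [-1.0, -1.1, 0.1]
grip_width: -0.0001
gripper_force: 0.0
```

```bash
python3 - <<'E'
from h import *
o=r.get_obs(); print(o['clock'],o['tcp_pos'],o['contact_force'],o['joints'].round(2))
def top(g,cx,cy):
    q=pts(g).reshape(-1,3); q=q[(np.hypot(q[:,0]-cx,q[:,1]-cy)<.007)&(q[:,2]>.058)&(q[:,2]<.075)]; return len(q),np.median(q,0).round(4) if len(q) else 0
for i in range(1):
    g=grab('side')
    for k,c in dict(white=(.598,-.028),black=(.6025,-.0935),yellow=(.5395,-.131),red=(.534,-.0655)).items(): print(k,top(g,*c))
cv2.imwrite('pics/y1.png',cv2.resize(g['frame'][150:300,200:400],(800,600),interpolation=cv2.INTER_CUBIC))
E
```

```text
7.45 [ 0.53606884 -0.13775672  0.09870408] [-1.00741589 -1.14683807  0.07631593] [-0.11  0.43  0.32  1.96 -0.18  0.78  1.46]
white (6, array([ 0.5942, -0.0263,  0.0624]))
black (37, array([ 0.601 , -0.0952,  0.0679]))
yellow (47, array([ 0.5392, -0.1317,  0.0679]))
red (36, array([ 0.5324, -0.0666,  0.0676]))
```

View pics/y1.png

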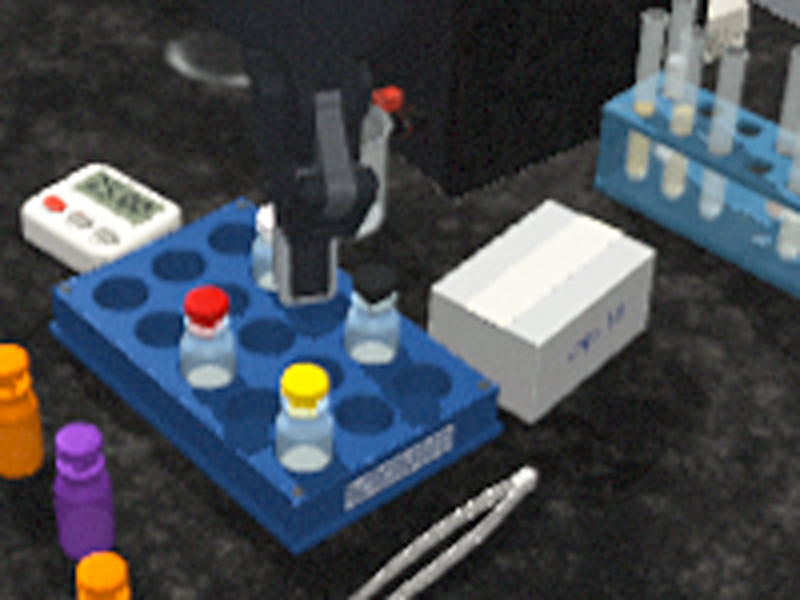

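White now reads 62.4 mm (home) and the other three are unchanged at about 68 mm. The tip at crop (308,300) hangs over yellow at (305,380), so I'll descend on yellow.

>>> send_rows(
  deltas=[
    {"dx":0,"dy":0,"dz":-5,"rx":0,"ry":0,"rz":0},
    {"dx":0,"dy":0,"dz":-15,"rx":0,"ry":0,"rz":0},
    {"dx":0,"dy":0,"dz":-25,"rx":0,"ry":0,"rz":0},
    {"dx":0,"dy":0,"dz":-30,"rx":0,"ry":0,"rz":0},
    {"dx":0,"dy":0,"dz":-30,"rx":0,"ry":0,"rz":0},
  ],
)

```text
clock: 7.92
tcp_pos: [0.539, -0.1299, 0.0661]
orientation: [-0.631, -3.074, 0.0]
contact_force: [-0.5, -0.0, -0.2]
grip_width: -0.0002
gripper_force: 0.0
```

>>> send_rows(
  deltas=[
    {"dx":0,"dy":0,"dz":-4,"rx":0,"ry":0,"rz":0},
    {"dx":0,"dy":0,"dz":-8,"rx":0,"ry":0,"rz":0},
    {"dx":0,"dy":0,"dz":-10,"rx":0,"ry":0,"rz":0},
    {"dx":0,"dy":0,"dz":-10,"rx":0,"ry":0,"rz":0},
    {"dx":0,"dy":0,"dz":-10,"rx":0,"ry":0,"rz":0},
  ],
)

```text
clock: 8.33
tcp_pos: [0.5401, -0.1311, 0.0582]
orientation: [-0.635, -3.077, 0.0]
contact_force: [0.2, -0.1, -0.2]
grip_width: 0.0003
gripper_force: 0.0
```

```bash
python3 -c "
from h import *
g=gap(.5395,-.131); cv2.imwrite('pics/y2.png',cv2.resize(g['frame'][170:260,220:340],(800,600),interpolation=cv2.INTER_CUBIC))"
```

```text
{40: 19, 43: 32, 46: 36, 49: 13, 52: 12, 55: 31, 58: 7, 61: 8, 64: 24, 67: 57, 70: 2, 73: 0, 76: 0, 79: 10, 82: 5, 85: 12, 88: 18, 91: 31, 94: 17, 97: 22, 100: 18, 103: 22, 106: 26, 109: 14, 112: 3, 115: 1, 118: 0, 121: 5, 124: 14, 127: 3}
8.3833 [ 0.54023615 -0.13113649  0.05838011] [ 0.1899479   0.07784351 -0.47540852]
```

View pics/y2.png

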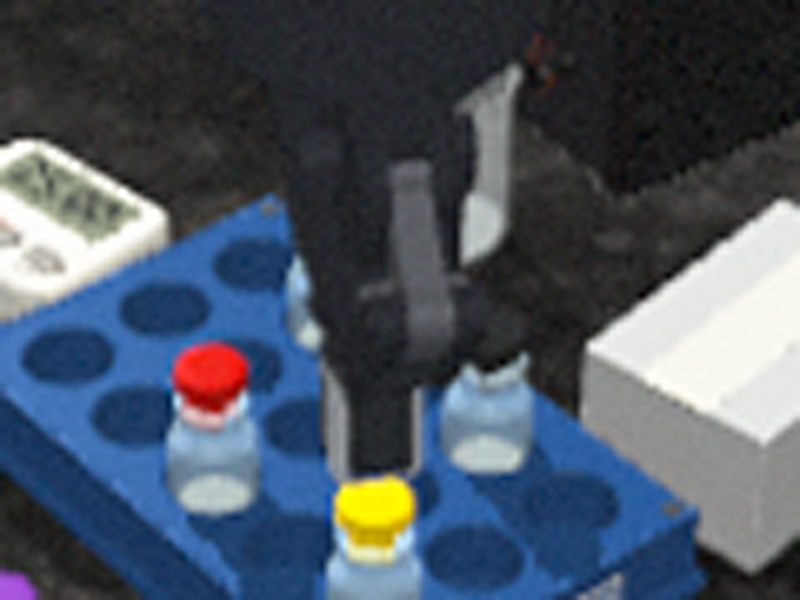

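The finger (column 372) is centred over yellow (375), with black and red well clear. Pressing.

>>> send_rows(
  deltas=[
    {"dx":0,"dy":0,"dz":-3,"rx":0,"ry":0,"rz":0},
    {"dx":0,"dy":0,"dz":-6,"rx":0,"ry":0,"rz":0},
    {"dx":0,"dy":0,"dz":-9,"rx":0,"ry":0,"rz":0},
    {"dx":0,"dy":0,"dz":-10,"rx":0,"ry":0,"rz":0},
    {"dx":0,"dy":0,"dz":-10,"rx":0,"ry":0,"rz":0},
  ],
)

```text
clock: 8.8
tcp_pos: [0.5397, -0.131, 0.0478]
orientation: [-0.635, -3.076, 0.0]
contact_force: [0.2, -0.7, -0.3]
grip_width: -0.0001
gripper_force: 0.0
```

>>> send_rows(
  deltas=[
    {"dx":0,"dy":0,"dz":-1,"rx":0,"ry":0,"rz":0},
    {"dx":0,"dy":0,"dz":-2,"rx":0,"ry":0,"rz":0},
    {"dx":0,"dy":0,"dz":-3,"rx":0,"ry":0,"rz":0},
    {"dx":0,"dy":0,"dz":-3,"rx":0,"ry":0,"rz":0},
  ],
)

```text
clock: 9.13
tcp_pos: [0.5402, -0.1311, 0.0454]
orientation: [0.635, 3.076, 0.0]
contact_force: [-1.0, -0.5, 3.0]
grip_width: -0.0002
gripper_force: 1.7
```

>>> send_rows(
  deltas=[
    {"dx":0,"dy":0,"dz":-1,"rx":0,"ry":0,"rz":0},
    {"dx":0,"dy":0,"dz":-2,"rx":0,"ry":0,"rz":0},
    {"dx":0,"dy":0,"dz":-3,"rx":0,"ry":0,"rz":0},
    {"dx":0,"dy":0,"dz":-3,"rx":0,"ry":0,"rz":0},
  ],
)

```text
clock: 9.47
tcp_pos: [0.5402, -0.1311, 0.0421]
orientation: [0.635, 3.077, -0.0]
contact_force: [-0.6, 0.1, 3.6]
grip_width: -0.0001
gripper_force: 1.7
```

>>> send_rows(
  deltas=[
    {"dx":0,"dy":0,"dz":-1,"rx":0,"ry":0,"rz":0},
    {"dx":0,"dy":0,"dz":-2,"rx":0,"ry":0,"rz":0},
    {"dx":0,"dy":0,"dz":-2,"rx":0,"ry":0,"rz":0},
  ],
)

```text
clock: 9.72
tcp_pos: [0.5403, -0.1311, 0.0402]
orientation: [0.635, 3.077, 0.0]
contact_force: [-0.4, -0.2, 5.3]
grip_width: 0.0002
gripper_force: 2.4
```

>>> send_rows(
  deltas=[
    {"dx":0,"dy":0,"dz":-0.5,"rx":0,"ry":0,"rz":0},
    {"dx":0,"dy":0,"dz":-1,"rx":0,"ry":0,"rz":0},
    {"dx":0,"dy":0,"dz":-1,"rx":0,"ry":0,"rz":0},
  ],
)

```text
clock: 9.97
tcp_pos: [0.5403, -0.1312, 0.0395]
orientation: [0.635, 3.076, 0.0]
contact_force: [-0.6, 0.6, 8.5]
grip_width: -0.0001
gripper_force: 3.9
```

>>> send_rows(
  deltas=[
    {"dx":0,"dy":0,"dz":-0.5,"rx":0,"ry":0,"rz":0},
    {"dx":0,"dy":0,"dz":-0.5,"rx":0,"ry":0,"rz":0},
    {"dx":0,"dy":0,"dz":-0.5,"rx":0,"ry":0,"rz":0},
  ],
)

```text
clock: 10.22
tcp_pos: [0.5404, -0.1311, 0.0392]
orientation: [0.635, 3.076, 0.0]
contact_force: [-1.1, -0.1, 9.4]
grip_width: 0.0
gripper_force: 4.5
```

>>> send_rows(
  deltas=[
    {"dx":0,"dy":0,"dz":2,"rx":0,"ry":0,"rz":0},
    {"dx":0,"dy":0,"dz":5,"rx":0,"ry":0,"rz":0},
    {"dx":0,"dy":0,"dz":15,"rx":0,"ry":0,"rz":0},
    {"dx":0,"dy":0,"dz":30,"rx":0,"ry":0,"rz":0},
    {"dx":0,"dy":0,"dz":40,"rx":0,"ry":0,"rz":0},
  ],
)

```text
clock: 10.63
tcp_pos: [0.5401, -0.1312, 0.0798]
orientation: [0.635, 3.077, -0.0]
contact_force: [-0.8, 0.7, 0.6]
grip_width: 0.0
gripper_force: 0.0
```

>>> send_rows(
  deltas=[
    {"dx":-2,"dy":20,"dz":0,"rx":0,"ry":0,"rz":0},
    {"dx":-4,"dy":40,"dz":0,"rx":0,"ry":0,"rz":0},
    {"dx":-6,"dy":57,"dz":0,"rx":0,"ry":0,"rz":0},
    {"dx":-6,"dy":65,"dz":0,"rx":0,"ry":0,"rz":0},
    {"dx":-6,"dy":65,"dz":0,"rx":0,"ry":0,"rz":0},
  ],
)

```text
clock: 11.05
tcp_pos: [0.5343, -0.0638, 0.079]
orientation: [0.629, 3.078, 0.002]
contact_force: [0.4, -0.2, -1.1]
grip_width: 0.0
gripper_force: 0.0
```

>>> send_rows(
  deltas=[
    {"dx":0,"dy":0,"dz":-5,"rx":0,"ry":0,"rz":0},
    {"dx":0,"dy":0,"dz":-12,"rx":0,"ry":0,"rz":0},
    {"dx":0,"dy":0,"dz":-18,"rx":0,"ry":0,"rz":0},
    {"dx":0,"dy":0,"dz":-20,"rx":0,"ry":0,"rz":0},
    {"dx":0,"dy":0,"dz":-20,"rx":0,"ry":0,"rz":0},
  ],
)

```text
clock: 11.47
tcp_pos: [0.5332, -0.0669, 0.0576]
orientation: [-0.636, -3.075, 0.001]
contact_force: [-0.7, -0.5, -0.4]
grip_width: 0.0
gripper_force: 0.0
```

```bash
python3 - <<'E'
from h import *
g=gap(.534,-.0655); cv2.imwrite('pics/r1.png',cv2.resize(g['frame'][160:270,210:357],(800,600),interpolation=cv2.INTER_CUBIC))
q0=pts(g).reshape(-1,3)
for k,(cx,cy) in dict(white=(.598,-.028),black=(.6025,-.0935),yellow=(.5395,-.131),red=(.534,-.0655)).items():
    q=q0[(np.hypot(q0[:,0]-cx,q0[:,1]-cy)<.007)&(q0[:,2]>.055)&(q0[:,2]<.075)]; print(k,len(q),np.median(q,0).round(4))
E
```

```text
{40: 21, 43: 24, 46: 33, 49: 13, 52: 6, 55: 33, 58: 3, 61: 9, 64: 29, 67: 36, 70: 0, 73: 0, 76: 0, 79: 12, 82: 8, 85: 13, 88: 17, 91: 22, 94: 18, 97: 20, 100: 19, 103: 21, 106: 23, 109: 11, 112: 5, 115: 0, 118: 2, 121: 1, 124: 9, 127: 2}
11.5167 [ 0.5336096  -0.06678603  0.05808544] [-0.11234007  0.41040092  0.13931191]
white 29 [ 0.5972 -0.0288  0.0629]
black 53 [ 0.6008 -0.0952  0.067 ]
yellow 41 [ 0.5402 -0.1307  0.0627]
red 48 [ 0.5328 -0.0674  0.0669]
```

View pics/r1.png

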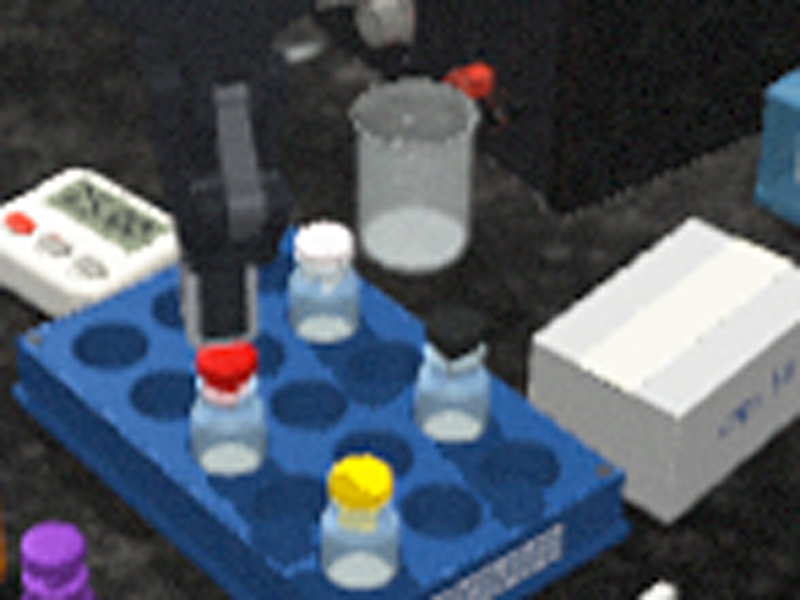

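White reads 62.9 mm and yellow 62.7 mm, so both are home; black is still proud at 67 mm. The tip (column 221) is over red (227), so I'll shift 1 mm and press.

>>> send_rows(
  deltas=[
    {"dx":1,"dy":0,"dz":-3,"rx":0,"ry":0,"rz":0},
    {"dx":1,"dy":0,"dz":-6,"rx":0,"ry":0,"rz":0},
    {"dx":1,"dy":0,"dz":-9,"rx":0,"ry":0,"rz":0},
    {"dx":1,"dy":0,"dz":-10,"rx":0,"ry":0,"rz":0},
    {"dx":1,"dy":0,"dz":-10,"rx":0,"ry":0,"rz":0},
  ],
)

```text
clock: 11.93
tcp_pos: [0.5348, -0.066, 0.0484]
orientation: [-0.634, -3.076, 0.0]
contact_force: [0.0, 0.5, 0.4]
grip_width: -0.0003
gripper_force: 0.0
```

>>> send_rows(
  deltas=[
    {"dx":0,"dy":0,"dz":-1,"rx":0,"ry":0,"rz":0},
    {"dx":0,"dy":0,"dz":-2,"rx":0,"ry":0,"rz":0},
    {"dx":0,"dy":0,"dz":-3,"rx":0,"ry":0,"rz":0},
    {"dx":0,"dy":0,"dz":-3,"rx":0,"ry":0,"rz":0},
  ],
)

```text
clock: 12.27
tcp_pos: [0.5353, -0.0661, 0.0458]
orientation: [0.635, 3.076, 0.0]
contact_force: [0.2, -0.2, 2.0]
grip_width: 0.0002
gripper_force: 1.3
```

>>> send_rows(
  deltas=[
    {"dx":0,"dy":0,"dz":-1,"rx":0,"ry":0,"rz":0},
    {"dx":0,"dy":0,"dz":-2,"rx":0,"ry":0,"rz":0},
    {"dx":0,"dy":0,"dz":-3,"rx":0,"ry":0,"rz":0},
    {"dx":0,"dy":0,"dz":-3,"rx":0,"ry":0,"rz":0},
  ],
)

```text
clock: 12.6
tcp_pos: [0.5352, -0.0661, 0.0427]
orientation: [0.635, 3.077, 0.0]
contact_force: [-0.6, -0.3, 3.3]
grip_width: 0.0005
gripper_force: 1.8
```

>>> send_rows(
  deltas=[
    {"dx":0,"dy":0,"dz":-1,"rx":0,"ry":0,"rz":0},
    {"dx":0,"dy":0,"dz":-2,"rx":0,"ry":0,"rz":0},
    {"dx":0,"dy":0,"dz":-2,"rx":0,"ry":0,"rz":0},
  ],
)

```text
clock: 12.85
tcp_pos: [0.5352, -0.0661, 0.0406]
orientation: [0.635, 3.077, 0.0]
contact_force: [-0.1, -0.4, 3.5]
grip_width: 0.0001
gripper_force: 1.7
```

>>> send_rows(
  deltas=[
    {"dx":0,"dy":0,"dz":-0.5,"rx":0,"ry":0,"rz":0},
    {"dx":0,"dy":0,"dz":-1,"rx":0,"ry":0,"rz":0},
    {"dx":0,"dy":0,"dz":-1,"rx":0,"ry":0,"rz":0},
  ],
)

```text
clock: 13.1
tcp_pos: [0.5353, -0.0661, 0.0399]
orientation: [0.635, 3.077, 0.0]
contact_force: [-0.5, -0.6, 5.7]
grip_width: 0.0002
gripper_force: 3.1
```

>>> send_rows(
  deltas=[
    {"dx":0,"dy":0,"dz":-0.5,"rx":0,"ry":0,"rz":0},
    {"dx":0,"dy":0,"dz":-1,"rx":0,"ry":0,"rz":0},
    {"dx":0,"dy":0,"dz":-1,"rx":0,"ry":0,"rz":0},
  ],
)

```text
clock: 13.35
tcp_pos: [0.5354, -0.0661, 0.0392]
orientation: [0.635, 3.076, 0.0]
contact_force: [-2.5, 0.0, 9.3]
grip_width: 0.0001
gripper_force: 4.7
```

Red is home: the force has risen to 9 N at the same height as the others. I'll lift clear and check.

>>> send_rows(
  deltas=[
    {"dx":0,"dy":0,"dz":2,"rx":0,"ry":0,"rz":0},
    {"dx":0,"dy":0,"dz":6,"rx":0,"ry":0,"rz":0},
    {"dx":0,"dy":0,"dz":20,"rx":0,"ry":0,"rz":0},
    {"dx":0,"dy":0,"dz":45,"rx":0,"ry":0,"rz":0},
    {"dx":0,"dy":0,"dz":75,"rx":0,"ry":0,"rz":0},
  ],
)

```text
clock: 13.77
tcp_pos: [0.5332, -0.066, 0.1129]
orientation: [-0.634, -3.072, 0.002]
contact_force: [0.1, 0.4, 0.5]
grip_width: -0.0
gripper_force: 0.0
```

>>> send_rows(
  deltas=[
    {"dx":0,"dy":0,"dz":25,"rx":0,"ry":0,"rz":0},
    {"dx":0,"dy":0,"dz":50,"rx":0,"ry":0,"rz":0},
    {"dx":0,"dy":0,"dz":70,"rx":0,"ry":0,"rz":0},
    {"dx":0,"dy":0,"dz":70,"rx":0,"ry":0,"rz":0},
    {"dx":0,"dy":0,"dz":70,"rx":0,"ry":0,"rz":0},
  ],
)

```text
clock: 14.18
tcp_pos: [0.5355, -0.066, 0.1845]
orientation: [0.634, 3.075, 0.001]
contact_force: [0.1, 0.8, -0.4]
grip_width: 0.0004
gripper_force: 0.0
```

```bash
python3 - <<'E'
from h import *
old=None
g=grab('side'); cv2.imwrite('pics/end.png',cv2.resize(g['frame'],(768,576)))
q0=pts(g).reshape(-1,3)
for k,(cx,cy) in dict(white=(.598,-.028),black=(.6025,-.0935),yellow=(.5395,-.131),red=(.534,-.0655)).items():
    q=q0[(np.hypot(q0[:,0]-cx,q0[:,1]-cy)<.007)&(q0[:,2]>.055)&(q0[:,2]<.075)]; print(k,len(q),np.median(q,0).round(4))
o=r.get_obs(); print(o['clock'],o['tcp_pos'],o['contact_force'])
E
```

```text
white 34 [ 0.5966 -0.0297  0.0622]
black 55 [ 0.6005 -0.0954  0.067 ]
yellow 45 [ 0.5388 -0.1316  0.062 ]
red 34 [ 0.533  -0.0667  0.0626]
14.2333 [ 0.53463648 -0.06593163  0.18332631] [-0.28052019 -0.21291961  0.09878067]
```

View pics/end.png

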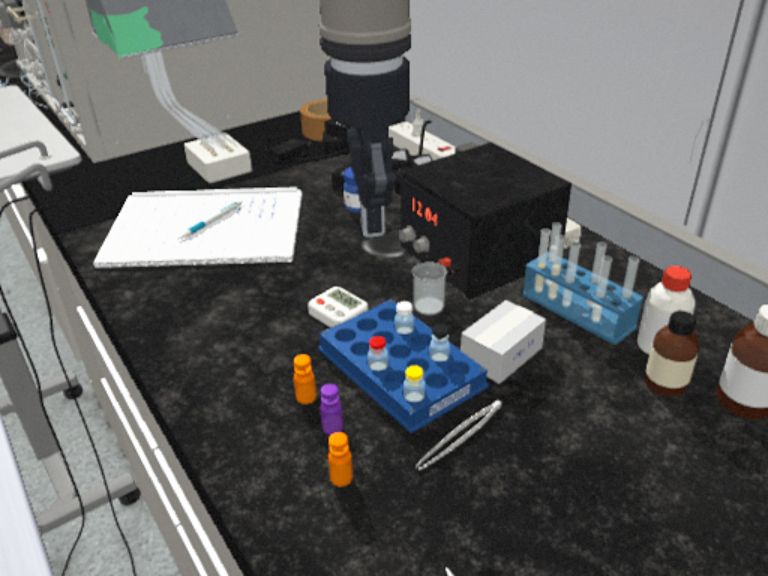

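White (404,309), yellow (414,374) and red (377,344) all read about 62–63 mm. Black (440,336) is still proud at 67 mm, nothing round the block has moved, and the arm is clear.

```bash
python3 -c "
from bench import r
print(r.hand_in())"
```

```text
the job is handed in; nothing more can be done
None
```

White, yellow and red were pressed home in that order (tops at about 62–63 mm, peak force about 11 N), black was left proud at about 67 mm, nothing else was touched, and the job is handed in at about 14 s; no verdict was returned.

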